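# Find the loose hold-down bolt and hold its oil cap open

## Task

Stand the fallen oil tin upright on the bench and let go of it; then, with the fingers, press-tap the three hex bolts of the green block one after another, from the robot's left to its right, to find the loose one, which sinks and stays down. Lift the oil cap of that loose bolt open to about 45 degrees or more and finish while still holding it there steadily, so that the fitter can oil it. Leave the other two caps shut, the tin standing, and the collar, wrench and tray where they are.

Things in the scene. Friction and masses are not known exactly. Their poses are not given: they have to be found in the camera images.
- block: Green cast block fixed to the bench: 140 (x) x 300 (y) x 60 high, a foot 16 high at each end. Origin: centre of its underside, on the bench; y along the row of three stations towards the robot's left, x away from the robot, yaw within 0.3 rad. Each station: a hex bolt near the robot and beyond it a hinged aluminium oil cap. 'At block (x, y)' means mm in this frame.
- tin: Square oil tin of bare metal, 50 x 50 x 110, with a black round screw cap 23 across and 35 tall on top (145 in all), about 0.25 kg. Origin: centre of its base; z axis runs from base to screw cap. It starts lying on a flat side (axis 25 above the bench), screw cap roughly towards the robot.
- head_left (a point): Steel hex bolt head, 25 across flats, 13 high, at block (-46, +90), on the robot's left (+y). The point: centre of its top face, 74 above the bench (14 above the block's top). It stands on a vertical shank.
- bolt_left (a joint): How far that bolt has sunk, in m: 0 as built. Pushed down with more than about 3 N the loose bolt slides down 7 mm (to 0.007) and stays down; a tight one gives less than about 2 mm even at 20 N. All three look the same.
- cap_left (a joint): Opening (rad) of that station's oil cap: 0 flat shut, limit 1.35. Plate 68 x 46 x 6, hinged at its near edge: the far (+x) edge rises and the handle swings up and back towards the robot. Hinge line along block y at block (-12, +90), 61 above the bench. 0.12 kg, swings freely, falls shut when let go.
- handle_left (a point): Steel bridge handle on that cap: round bar 10 thick along y on two end legs, 30 of clear bar between them, 50 overall. The point: middle of the bar; shut, at block (38, +90), 95 above the bench: 50 from the hinge line along the plate and 34 above it, 28 above the plate's top. It turns with the cap.
- head_mid (a point): Steel hex bolt head, 25 across flats, 13 high, at block (-46, 0), in the middle. The point: centre of its top face, 74 above the bench (14 above the block's top). It stands on a vertical shank.
- bolt_mid (a joint): How far that bolt has sunk, in m: 0 as built. Pushed down with more than about 3 N the loose bolt slides down 7 mm (to 0.007) and stays down; a tight one gives less than about 2 mm even at 20 N. All three look the same.
- cap_mid (a joint): Opening (rad) of that station's oil cap: 0 flat shut, limit 1.35. Plate 68 x 46 x 6, hinged at its near edge: the far (+x) edge rises and the handle swings up and back towards the robot. Hinge line along block y at block (-12, 0), 61 above the bench. 0.12 kg, swings freely, falls shut when let go.
- handle_mid (a point): Steel bridge handle on that cap: round bar 10 thick along y on two end legs, 30 of clear bar between them, 50 overall. The point: middle of the bar; shut, at block (38, 0), 95 above the bench: 50 from the hinge line along the plate and 34 above it, 28 above the plate's top. It turns with the cap.
- head_right (a point): Steel hex bolt head, 25 across flats, 13 high, at block (-46, -90), on the robot's right (-y). The point: centre of its top face, 74 above the bench (14 above the block's top). It stands on a vertical shank.
- bolt_right (a joint): How far that bolt has sunk, in m: 0 as built. Pushed down with more than about 3 N the loose bolt slides down 7 mm (to 0.007) and stays down; a tight one gives less than about 2 mm even at 20 N. All three look the same.
- cap_right (a joint): Opening (rad) of that station's oil cap: 0 flat shut, limit 1.35. Plate 68 x 46 x 6, hinged at its near edge: the far (+x) edge rises and the handle swings up and back towards the robot. Hinge line along block y at block (-12, -90), 61 above the bench. 0.12 kg, swings freely, falls shut when let go.
- handle_right (a point): Steel bridge handle on that cap: round bar 10 thick along y on two end legs, 30 of clear bar between them, 50 overall. The point: middle of the bar; shut, at block (38, -90), 95 above the bench: 50 from the hinge line along the plate and 34 above it, 28 above the plate's top. It turns with the cap.
- collar: Bystander: galvanised duct collar, an open ring 100 across and 60 high, standing on the bench beyond the block. Origin: centre of its underside.
- wrench: Bystander: open-ended wrench 170 long lying flat on the bench between robot and block. Origin: centre of its underside.
- tray: Bystander: grey plastic parts tray, 90 x 130 x 35, on the bench right of the block. Origin: centre of its underside.

How it is judged:
By the outcome, as a careful person would: the job done as asked, in the order asked, and still so for the second after the job is handed in, while the arm keeps its last pose, push and grip.
It also fails if it takes over 66 s, if anything falls off the work surface, if the arm or the gripper's body presses on something with over 40 N, if the wrist force passes 120 N, or if a joint passes its speed limit or range.

## Robot

A 6-joint arm with a two-finger parallel gripper is mounted at the origin on the work surface. World frame = base frame: x ahead of the robot, y to its left, z up, the work surface at z = 0. Lengths are in m, angles in degrees, forces in N, time in s.
With the tool pointing down it reaches from about 0.25 to 0.725 m from the base axis. Payload 9.7 kg.
Tool frame: the origin (TCP) lies midway between the tips of the shut fingers; the grasp point (between the pads) lies 19 mm behind it (grip_point_offset is the distance from the TCP to the grasp point, in m); y points along the fingers, z is the direction in which the jaws open and shut, and the axes are right-handed (so a half turn about y gives the same grasp; the last joint's range is limited). The gripper opens to 85 mm and grips with 20 to 120 N. Pads are 22 mm wide; open, the fingers measure 114 mm over their backs; the gripper's body (76 mm by 85 mm) begins 54 mm behind the grasp point. The pads swing forward as they close: fully open they stand 13 mm farther back than shut.
Start: joints at [75, 4.979, 10.078, 95.1, 0, 90], TCP at [0.142, 0.531, 0.192] pointing down, gripper open.
Joint ranges: [-179.16, 179.16], [-48.56, 103.87], [-65.8, 70.77], [-126.05, 130.52], [-82.76, 87.17], [-180, 180]. Speed limits (degrees/s): [127.2, 127.2, 147.25, 180, 180, 180].

## Interface

Orientations are given as [roll, pitch, yaw] about the fixed x, y, z axes, in that order (R = Rz(yaw) Ry(pitch) Rx(roll)).
In Python, from workcell import get_obs, camera, job_done, grip_point_offset gives the robot as it stands.
- The arm moves only by the tool move_arm, never from a script. Its argument "deltas" is a list that holds one entry, the list of rows, each a list of 4 numbers: the shift along the tool's x, y, z in m, then the turn about the tool's y in degrees. A call has 1 to 5 rows; each row is the pose to reach, as a shift and turn from the pose commanded when the call began, along the tool's axes at that moment; what a row does not reach only later rows make up. A row lasts 1/10 s, in which the tool goes at most 50 mm and 8.59 degrees, less where a joint would pass 70% of its speed; a pose out of reach is approached as far as the arm can. A call with a gripper value outside its range is refused whole. "claw" is the finger opening in m, from 0 to 0.0854, set as the call begins (left out, the last holds). The fingers move at their own pace and stop on an object; "newtons" is the grip in N (left out, the last holds). Time passes only in rows, so rows that repeat a pose let the fingers close. It gives the time, the measured TCP pose, the force and the opening at its end, in the units of the state.
- get_obs(): the state, without advancing time (a new reading comes with each control period).
- camera(name): name is "side" or "top"; returns a dict with "color" (384x512x3 uint8, blue, green, red), "range_z" (384x512 float32, m along the optical axis (not along the pixel's ray), 0 where there is no reading), "fx", "fy", "cx", "cy" (pixels), "T" (4x4, takes a point from camera to world coordinates). Camera axes: x right, y down, z forward; pixel columns grow to the right and rows downward; lengths in m; the calibration is good to about 2 mm. A picture is of the moment at which its call begins.
- job_done(): hands the job in, once; it reports no verdict.
The state is a dict: "time": time; "q": joint angles; "qd": joint speeds; "joint_efforts": joint torques, N m; "ee_pos": TCP position; "tcp_rot": TCP orientation; "wrist_force": force on the tool from outside, world axes, zero at the start; "torque": the same for the moment, N m; "opening": finger opening in m.
Only numpy, scipy, OpenCV 4.12 (cv2) and the standard library are available. Lean on these libraries where they do the work, as an engineer would, in place of code of your own. Each camera call takes 0.05 s, during which the arm holds its last target. There are 200 camera calls.

## Working session

There is one attempt and no reset: what is moved stays moved. The work goes in short steps, Python scripts to look and compute and a tool call to move; the robot and the scene stay as the last step left them, time stands still between calls to the robot, and variables do not carry over. Pictures are saved under pics/ and viewed, about 8 in all and at most 12, crops included, and the job is handed in when it is done.

Besides the shell and the picture viewer there is one more tool, called after "Request:" by a JSON object that holds its "op" and its "data". move_arm: Moves the arm, as the interface text tells. Its arguments: {"type":"object","properties":{"deltas":{"type":"array"},"claw":{"type":"number"},"newtons":{"type":"number"}},"required":["deltas"]}

```bash
mkdir -p pics; ls; python3 - <<'E'
from workcell import *
import cv2
print(get_obs(), grip_point_offset)
for n in ("top","side"):
    c=camera(n); cv2.imwrite(f"pics/{n}0.png",c["color"]); print(n,c["fx"],c["fy"],c["cx"],c["cy"],c["T"].round(4).tolist())
E
```

```text
pics
{'time': 0.0, 'q': array([ 7.49998341e+01,  5.00956319e+00,  1.00345453e+01,  9.50976338e+01,
       -1.75018973e-03,  8.99991261e+01]), 'qd': array([-0.04730758, -0.06435877, -0.04827786, -0.01310169, -0.00752957,
       -0.00769324]), 'joint_efforts': array([-1.00628830e-05, -5.20389104e+01,  4.64800751e+01,  1.63810397e-02,
       -2.39197522e-05, -1.34455732e-06]), 'ee_pos': array([0.1422926 , 0.53099876, 0.19099865]), 'tcp_rot': array([-9.00726518e+01, -1.74908021e-03, -1.49992898e+01]), 'wrist_force': array([-0.98665086,  0.6101296 , -0.35689465]), 'torque': array([-0.05403005,  0.00058698, -0.0156513 ]), 'opening': 0.08521536188138931} 0.0187
top 471.57878619561404 471.57878619561404 251.69185646904822 195.58159607447922 [[0.0072, -0.9807, 0.1955, 0.3126], [-1.0, -0.0078, -0.0024, -0.0369], [0.0038, -0.1954, -0.9807, 1.3567], [0.0, 0.0, 0.0, 1.0]]
side 468.44978435255155 468.44978435255155 257.0575506124691 194.76807761929004 [[0.9162, -0.3041, 0.2609, 0.2], [-0.4007, -0.6879, 0.6052, -0.8732], [-0.0045, -0.659, -0.7521, 1.1318], [0.0, 0.0, 0.0, 1.0]]
```

View pics/top0.png

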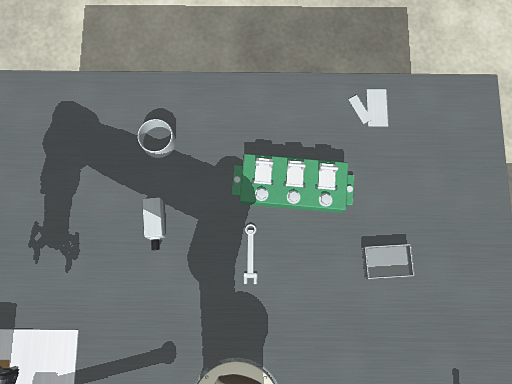

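View pics/side0.png

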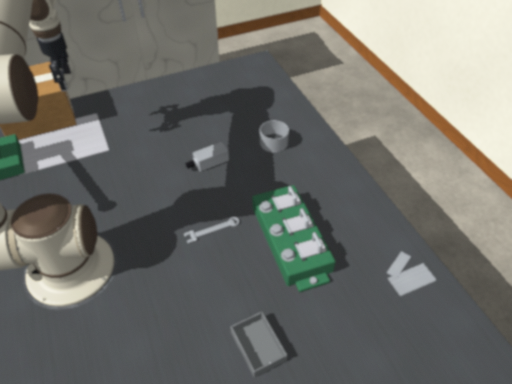

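The top view shows the block at about (296,182), with bolts at (262,194), (293,197) and (325,200). The tin is at (153,218) with its black cap at (155,243), the collar is at (155,137), the wrench at (250,255) and the tray at (388,260).

```bash
cat > h.py <<'E'
import numpy as np, cv2
from workcell import *
def cloud(n):
    c=camera(n); z=c["range_z"]; v,u=np.mgrid[:384,:512]
    P=np.stack([(u-c["cx"])/c["fx"]*z,(v-c["cy"])/c["fy"]*z,z],-1)@c["T"][:3,:3].T+c["T"][:3,3]
    P[z==0]=np.nan
    return c,P
def ray(c,u,v,h):
    d=c["T"][:3,:3]@[(u-c["cx"])/c["fx"],(v-c["cy"])/c["fy"],1]; o=c["T"][:3,3]
    return o+d*(h-o[2])/d[2]
def rect(p): 
    (cx,cy),(w,h),a=cv2.minAreaRect((p[:,:2]*1000).astype(np.float32)); return [round(float(x),1) for x in (cx,cy,w,h,a)]
E
python3 - <<'E'
from h import *
for n in ("top","side"):
    c,P=cloud(n); hsv=cv2.cvtColor(c["color"],cv2.COLOR_BGR2HSV); b=c["color"]
    g=(hsv[...,0]>45)&(hsv[...,0]<90)&(hsv[...,1]>100)&(P[...,0]>.3)
    zz=P[...,2]
    m=g&(abs(zz-.06)<.008); print(n,"block",m.sum(),rect(P[m]),np.nanmedian(zz[m]))
    X,Y=P[...,0],P[...,1]
    cx,cy=rect(P[m])[:2]
    near=(abs(X-cx/1e3)<.13)&(abs(Y-cy/1e3)<.2)
    # bolts & handles: non-green high
    hb=(near&~g&(zz>.066)).astype(np.uint8)
    k,l,s,ce=cv2.connectedComponentsWithStats(hb)
    for i in range(1,k):
        if s[i,4]>5: print("  hi",s[i,4],ce[i].round(1),np.median(P[l==i],0).round(4),rect(P[l==i]))
    t=(X>.25)&(X<.5)&(Y>.08)&(Y<.4)&(zz>.012)&(zz<.1)
    k,l,s,ce=cv2.connectedComponentsWithStats(t.astype(np.uint8))
    for i in range(1,k):
        if s[i,4]>30:
            q=P[l==i]; print("  tin",s[i],rect(q),np.percentile(q[:,2],[5,50,95]).round(4))
            top=q[abs(q[:,2]-.05)<.006]; print("   topface",len(top),rect(top) if len(top)>5 else 0)
            d=(l==i)&(b.max(-1)<60); print("   black",d.sum(),np.median(P[d],0) if d.any() else 0, np.argwhere(d).mean(0)[::-1] if d.any() else 0)
    for nm,(x0,x1,y0,y1) in dict(wrench=(.2,.42,-.05,.1),tray=(.15,.4,-.45,-.2),collar=(.45,.7,.1,.3)).items():
        m=(X>x0)&(X<x1)&(Y>y0)&(Y<y1)&(zz>.004)&(zz<.08)&~g; print("  ",nm,m.sum(),rect(P[m]) if m.any() else 0)
    big=cv2.resize(b[120:270,120:420] if n=="top" else b[120:300,170:350],None,fx=2.6,fy=2.6,interpolation=cv2.INTER_CUBIC); cv2.imwrite(f"pics/{n}1.png",big)
E
```

```text
top block 3054 [613.8, -159.3, 299.7, 139.5, 85.5] 0.058057409455569586
  hi 101 [262.9 162.5] [ 0.6584 -0.0684  0.0937] [665.3, -72.3, 26.8, 47.9, 0.5]
  hi 187 [296.  169.8] [ 0.6477 -0.1644  0.0693] [636.8, -162.3, 67.2, 49.4, 0.8]
  hi 170 [326.7 171.4] [ 0.6422 -0.2485  0.0698] [629.3, -249.1, 48.0, 70.6, 83.0]
  hi 63 [262.9 172.8] [ 0.6343 -0.0741  0.0678] [631.0, -67.6, 38.2, 36.6, 10.7]
  hi 7 [270.  170.3] [ 0.6428 -0.0911  0.0679] [642.0, -91.0, 5.7, 8.8, 88.7]
  hi 7 [332.1 176.7] [ 0.6246 -0.2654  0.0675] [625.7, -266.4, 3.9, 13.7, 29.1]
  hi 22 [289.3 180.8] [ 0.6123 -0.1459  0.0671] [612.8, -143.5, 15.4, 27.9, 37.7]
  hi 7 [256.3 180. ] [ 0.6141 -0.0518  0.0671] [615.0, -52.7, 5.1, 14.3, 14.8]
  hi 12 [321.3 185.4] [ 0.5987 -0.234   0.0673] [601.4, -234.9, 17.5, 8.2, 4.1]
  hi 6 [316.5 186. ] [ 0.5978 -0.2213  0.0677] [598.5, -221.2, 6.1, 3.2, 0.8]
  hi 15 [333.4 186.6] [ 0.5986 -0.2677  0.0672] [596.4, -269.1, 17.2, 9.4, 60.1]
  hi 71 [261.  193.1] [ 0.576  -0.0659  0.0718] [575.0, -65.9, 25.7, 22.3, 0.8]
  hi 71 [293.  195.9] [ 0.5684 -0.155   0.0716] [569.1, -154.9,
[... 650 characters left out ...]
 [575.8, -67.6, 26.6, 24.1, 46.7]
  hi 312 [298.7 221.5] [ 0.6393 -0.1639  0.0692] [634.9, -162.2, 56.2, 74.0, 84.9]
  hi 69 [276.7 228. ] [ 0.5679 -0.1597  0.0739] [568.3, -157.3, 28.0, 24.4, 53.2]
  hi 341 [311.4 245.8] [ 0.6334 -0.2531  0.0689] [629.3, -251.5, 61.3, 74.6, 85.6]
  hi 76 [288.3 252.8] [ 0.5609 -0.2479  0.0744] [560.8, -246.9, 25.1, 27.3, 26.7]
  tin [186 148  26  21 334] [460.0, 233.4, 79.2, 58.6, 0.7] [0.0177 0.0425 0.0539]
   topface 158 [476.5, 233.5, 46.2, 58.6, 0.5]
   black 50 [0.43219754 0.22528231 0.03272936] [189.82 164.16]
   wrench 419 [309.7, 24.9, 219.3, 149.9, 0.1]
   tray 1048 [275.0, -325.1, 249.5, 249.5, 0.1]
   collar 1044 [575.1, 199.6, 249.4, 198.7, 0.0]
```

View pics/top1.png

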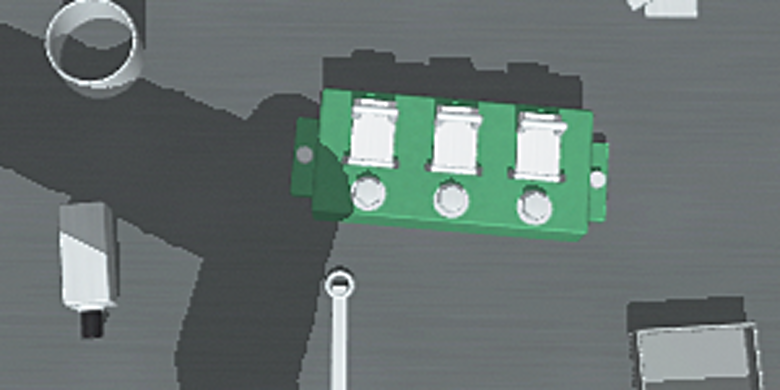

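The crop shows the tin's long axis roughly along x with its cap towards the robot. All three caps are shut. I'll refine the tin measurement next, because my x window had cut it off.

```bash
python3 - <<'E'
from h import *
for n in ("top","side"):
    c,P=cloud(n); X,Y,zz=P[...,0],P[...,1],P[...,2]
    t=(X>.25)&(X<.6)&(Y>.12)&(Y<.4)&(zz>.012)&(zz<.1)
    k,l,s,ce=cv2.connectedComponentsWithStats(t.astype(np.uint8))
    for i in range(1,k):
        if s[i,4]>30:
            q=P[l==i]; top=q[abs(q[:,2]-.05)<.006]
            print(n,"tin",s[i],rect(q),"topface",len(top),rect(top) if len(top)>5 else 0)
            d=(l==i)&(c["color"].max(-1)<60)&(X<.455); print("  black",d.sum(),rect(P[d]) if d.any() else 0)
    m=(X>.55)&(X<.8)&(Y>.08)&(Y<.35)&(zz>.05)&(zz<.075)&(c["color"].max(-1)>130); print("collar",rect(P[m]))
    m=(X>.18)&(X<.5)&(Y>-.05)&(Y<.1)&(c["color"].min(-1)>140)&(zz<.03); print("wrench",rect(P[m]))
E
```

```text
top tin [142 197  22  53 888] [493.4, 238.1, 145.1, 51.5, 5.7] topface 643 [511.1, 239.6, 109.7, 50.9, 6.1]
  black 70 [434.6, 231.3, 26.6, 19.3, 5.2]
collar [675.9, 251.7, 98.1, 242.8, 81.3]
wrench [414.4, -33.9, 167.5, 28.4, 0.4]
side tin [186 142  43  27 682] [493.6, 235.0, 146.8, 57.9, 7.1] topface 364 [511.1, 237.7, 111.4, 56.8, 7.1]
  black 49 [433.0, 226.5, 17.9, 25.6, 87.9]
collar [748.2, 233.7, 106.1, 81.0, 26.5]
wrench [411.6, -37.2, 32.4, 165.6, 86.7]
```

Request:
{"op": "move_arm", "data": {"deltas": [[[0.036, 0.013, -0.0215, 0], [0.072, 0.026, -0.043, 0], [0.108, 0.039, -0.064, 0], [0.144, 0.052, -0.086, 0], [0.18, 0.065, -0.107, 0]]], "claw": 0.05}}

```text
time: 0.8
ee_pos: [0.2893, 0.38, 0.1262]
tcp_rot: [-90.0, -0.0, -15.0]
wrist_force: [0.4, 0.7, -0.1]
opening: 0.0499
```

Request:
{"op": "move_arm", "data": {"deltas": [[[0.036, 0.013, -0.0215, 0], [0.072, 0.026, -0.043, 0], [0.108, 0.039, -0.064, 0], [0.144, 0.052, -0.086, 0], [0.179, 0.065, -0.107, 0]]]}}

```text
time: 1.3
ee_pos: [0.4347, 0.2301, 0.0613]
tcp_rot: [-90.0, -0.0, -15.0]
wrist_force: [-0.0, 1.2, 0.1]
opening: 0.05
```

Request:
{"op": "move_arm", "data": {"deltas": [[[0, 0, 0, -7], [0, 0, 0, -14], [0, 0, 0, -21], [0, 0, 0, -21]]]}}

```text
time: 1.7
ee_pos: [0.4338, 0.2315, 0.0616]
tcp_rot: [-90.0, 0.0, 6.1]
wrist_force: [0.4, 0.1, -0.3]
opening: 0.0499
```

Request:
{"op": "move_arm", "data": {"deltas": [[[0, 0.025, 0, 0], [0, 0.045, 0, 0], [0, 0.052, 0, 0], [0, 0.052, 0, 0]]]}}

```text
time: 2.1
ee_pos: [0.4331, 0.2314, 0.009]
tcp_rot: [-90.0, 0.1, 5.9]
wrist_force: [0.5, 0.5, 0.8]
opening: 0.0502
```

Request:
{"op": "move_arm", "data": {"deltas": [[[0, 0, 0, 0], [0, 0, 0, 0], [0, 0, 0, 0], [0, 0, 0, 0], [0, 0, 0, 0]]], "claw": 0.015, "newtons": 20}}

```text
time: 2.6
ee_pos: [0.4339, 0.2317, 0.01]
tcp_rot: [-90.0, -0.0, 6.0]
wrist_force: [0.1, -1.2, -0.7]
opening: 0.015
```

Request:
{"op": "move_arm", "data": {"deltas": [[[0, -0.015, 0, 0], [0, -0.03, 0, 0], [0, -0.04, 0, 0], [0, -0.04, 0, 0]]]}}

```text
time: 3.0
ee_pos: [0.4349, 0.2323, 0.0522]
tcp_rot: [-89.9, -0.2, 6.0]
wrist_force: [0.1, -0.0, -0.7]
opening: 0.0147
```

```bash
python3 - <<'E'
from h import *
c,P=cloud("side"); cv2.imwrite("pics/side2.png",cv2.resize(c["color"][80:230,120:340],None,fx=3,fy=3,interpolation=cv2.INTER_CUBIC))
E
```

```text
(no output)
```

View pics/side2.png

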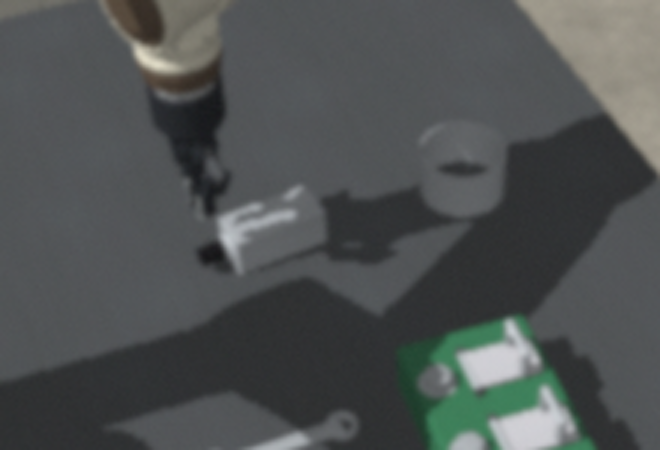

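The side view shows the tin still lying down with empty fingers above the cap, so the pads closed without catching it. I'll re-measure the tin.

```bash
cat > tin.py <<'E'
from h import *
for n in ("top","side"):
    c,P=cloud(n); X,Y,zz=P[...,0],P[...,1],P[...,2]
    t=(X>.4)&(X<.65)&(Y>.15)&(Y<.33)&(zz>.012)&(zz<.056)
    q=P[t]; top=q[abs(q[:,2]-.05)<.006]
    print(n,rect(q),"topface",rect(top))
    d=t&(c["color"].max(-1)<60)&(X<.46); e=P[d]
    print("  black",d.sum(),rect(e) if d.any() else 0, e.min(0).round(4),e.max(0).round(4))
E
python3 tin.py
```

```text
top [493.8, 237.5, 145.6, 51.8, 6.4] topface [514.7, 239.3, 103.6, 50.7, 6.6]
  black 27 [428.6, 229.9, 14.2, 16.7, 3.1] [0.4214 0.2214 0.0226] [0.436  0.2379 0.0384]
side [494.0, 235.0, 147.0, 61.0, 7.2] topface [510.5, 238.2, 113.4, 58.6, 7.2]
  black 50 [431.6, 227.3, 22.6, 22.8, 22.6] [0.4204 0.2155 0.016 ] [0.4449 0.2407 0.0404]
```

```bash
python3 - <<'E'
from h import *
print(get_obs()["opening"],get_obs()["ee_pos"])
for n in ("top","side"):
    c,P=cloud(n); X,Y,Z=P[...,0],P[...,1],P[...,2]
    for a in np.arange(.03,.15,.01):
        m=(abs(X-.435)<.07)&(abs(Y-.232)<.09)&(Z>a)&(Z<=a+.01)&(c["color"].max(-1)<90)
        if m.sum(): q=P[m]; print(n,round(a,3),m.sum(),q.min(0)[:2].round(3),q.max(0)[:2].round(3))
E
```

```text
0.015027381784237489 [0.43369333 0.23159113 0.04952781]
top 0.03 23 [0.422 0.221] [0.433 0.241]
top 0.04 2 [0.479 0.238] [0.493 0.252]
top 0.09 3 [0.425 0.212] [0.43  0.222]
top 0.1 2 [0.429 0.21 ] [0.432 0.213]
top 0.12 2 [0.425 0.21 ] [0.43  0.213]
top 0.13 5 [0.426 0.194] [0.431 0.209]
top 0.14 11 [0.425 0.197] [0.436 0.21 ]
side 0.03 31 [0.422 0.217] [0.445 0.238]
side 0.04 1 [0.443 0.233] [0.443 0.233]
side 0.09 9 [0.424 0.213] [0.444 0.241]
side 0.1 18 [0.422 0.207] [0.445 0.243]
side 0.11 25 [0.422 0.208] [0.447 0.246]
side 0.12 9 [0.422 0.206] [0.44  0.242]
side 0.13 15 [0.419 0.192] [0.448 0.26 ]
side 0.14 21 [0.416 0.187] [0.451 0.273]
```

Request:
{"op": "move_arm", "data": {"deltas": [[[0.002, 0, 0, 0], [0.002, 0, 0, 0], [0.002, 0.03, 0, 0], [0.002, 0.039, 0, 0], [0.002, 0.039, 0, 0]]], "claw": 0.05}}

```text
time: 3.75
ee_pos: [0.4346, 0.2312, 0.0092]
tcp_rot: [-90.1, 0.2, 6.0]
wrist_force: [-0.5, 0.4, 0.4]
opening: 0.05
```

Request:
{"op": "move_arm", "data": {"deltas": [[[0, 0, 0, 0], [0, 0, 0, 0], [0, 0, 0, 0], [0, 0, 0, 0], [0, 0, 0, 0]]], "claw": 0.02, "newtons": 20}}

```text
time: 4.25
ee_pos: [0.4359, 0.232, 0.011]
tcp_rot: [-90.0, -0.0, 6.0]
wrist_force: [0.7, -0.4, -0.0]
opening: 0.0199
```

```bash
python3 tin.py; python3 - <<'E'
from h import *
c=camera("top"); d=camera("side"); o=get_obs(); print(o["opening"],o["ee_pos"],o["wrist_force"])
a=cv2.resize(c["color"][190:270,110:200],(400,356),interpolation=cv2.INTER_CUBIC); b=cv2.resize(d["color"][110:190,150:240],(400,356),interpolation=cv2.INTER_CUBIC)
cv2.imwrite("pics/g3.png",np.clip(np.hstack([a,b])*1.8,0,255).astype(np.uint8))
E
```

```text
top [493.4, 237.8, 144.9, 51.0, 6.4] topface [496.3, 238.0, 139.3, 50.7, 6.4]
  black 14 [425.0, 225.8, 6.0, 11.5, 4.0] [0.4216 0.2201 0.0225] [0.4282 0.2313 0.0374]
side [494.0, 235.9, 145.9, 56.8, 7.0] topface [496.5, 236.6, 140.6, 56.2, 6.8]
  black 43 [431.0, 222.8, 18.6, 27.0, 72.6] [0.4206 0.2131 0.015 ] [0.4455 0.2355 0.0536]
0.019874332411820756 [0.43571746 0.23182903 0.0107221 ] [0.79205291 0.21313528 0.11314084]
```

View pics/g3.png

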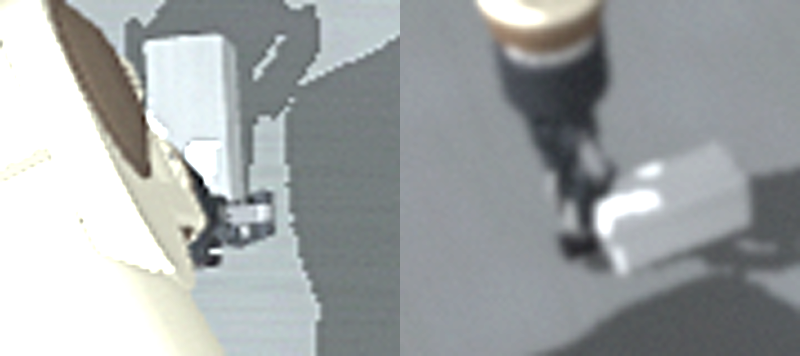

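The fingers straddle the cap at the right place, but the opening just follows its target. I'll close fully to see where they stop.

Request:
{"op": "move_arm", "data": {"deltas": [[[0, 0, 0, 0], [0, 0, 0, 0], [0, 0, 0, 0], [0, 0, 0, 0], [0, 0, 0, 0]]], "claw": 0.0}}

```text
time: 4.95
ee_pos: [0.4357, 0.2318, 0.0107]
tcp_rot: [-90.0, 0.0, 6.0]
wrist_force: [-0.5, -0.8, 0.7]
opening: 0.0
```

Request:
{"op": "move_arm", "data": {"deltas": [[[0, 0, 0, 0], [0, 0, 0, 0], [0, -0.01, 0, 0], [0, -0.02, 0, 0], [0, -0.02, 0, 0]]]}}

```text
time: 5.45
ee_pos: [0.4368, 0.2324, 0.0329]
tcp_rot: [-89.9, -0.2, 6.0]
wrist_force: [0.1, -0.0, -0.6]
opening: 0.0001
```

```bash
python3 tin.py
```

```text
top [493.4, 237.7, 144.8, 51.4, 6.1] topface [513.7, 240.3, 103.7, 50.5, 6.0]
  black 28 [427.5, 230.1, 11.6, 17.1, 1.8] [0.4216 0.2217 0.0261] [0.4334 0.2387 0.0381]
side [493.2, 235.3, 144.9, 57.8, 5.7] topface [510.6, 237.9, 110.0, 55.1, 6.3]
  black 49 [432.9, 227.7, 19.3, 26.0, 81.5] [0.4211 0.2183 0.0194] [0.4456 0.2392 0.0409]
```

Request:
{"op": "move_arm", "data": {"deltas": [[[0, -0.03, 0, 0], [0, -0.055, 0, 0], [0.015, -0.055, 0, 0], [0.033, -0.055, 0, 0], [0.033, -0.055, 0, 0]]], "claw": 0.08}}

```text
time: 6.05
ee_pos: [0.4696, 0.2353, 0.0853]
tcp_rot: [-90.0, -0.0, 6.0]
wrist_force: [-0.6, -0.3, -0.3]
opening: 0.0723
```

Request:
{"op": "move_arm", "data": {"deltas": [[[0, 0.03, 0, 0], [0, 0.06, 0, 0], [0, 0.078, 0, 0], [0, 0.078, 0, 0]]]}}

```text
time: 6.45
ee_pos: [0.466, 0.2342, 0.0047]
tcp_rot: [-90.1, 0.3, 6.0]
wrist_force: [0.4, -0.2, 0.1]
opening: 0.0799
```

Request:
{"op": "move_arm", "data": {"deltas": [[[0, 0, 0, 0], [0, 0, 0, 0], [0, 0, 0, 0], [0, 0, 0, 0], [0, 0, 0, 0]]], "claw": 0.04}}

```text
time: 6.95
ee_pos: [0.4692, 0.2356, 0.0089]
tcp_rot: [-90.0, -0.1, 6.0]
wrist_force: [-2.2, 0.6, 5.8]
opening: 0.0396
```

Request:
{"op": "move_arm", "data": {"deltas": [[[0, 0, 0, 0], [0, 0, 0, 0], [0, 0, 0, 0], [0, 0, 0, 0]]], "claw": 0.02}}

```text
time: 7.35
ee_pos: [0.4705, 0.2357, 0.0105]
tcp_rot: [-89.9, -0.3, 6.0]
wrist_force: [-0.5, -3.0, 14.7]
opening: 0.02
```

```bash
python3 tin.py; python3 - <<'E'
from h import *
c=camera("top"); d=camera("side"); o=get_obs(); print(o["opening"],o["ee_pos"],o["wrist_force"])
a=cv2.resize(c["color"][190:270,110:200],(400,356),interpolation=cv2.INTER_CUBIC); b=cv2.resize(d["color"][110:190,150:240],(400,356),interpolation=cv2.INTER_CUBIC)
cv2.imwrite("pics/g4.png",np.clip(np.hstack([a,b])*1.8,0,255).astype(np.uint8))
E
```

```text
top [497.1, 228.7, 147.3, 49.3, 14.5] topface [513.5, 230.2, 113.8, 47.5, 18.1]
  black 43 [434.9, 230.3, 26.2, 16.2, 4.4] [0.4222 0.2215 0.0191] [0.448  0.2394 0.0388]
side [493.9, 233.2, 147.3, 58.4, 9.8] topface [511.5, 236.5, 111.3, 58.5, 9.4]
  black 49 [431.5, 227.6, 17.2, 29.4, 64.2] [0.4202 0.2178 0.0147] [0.4454 0.2418 0.0405]
0.019883666478236816 [0.47047608 0.23575818 0.01054214] [-0.02045805 -1.96597273 15.63858317]
```

View pics/g4.png

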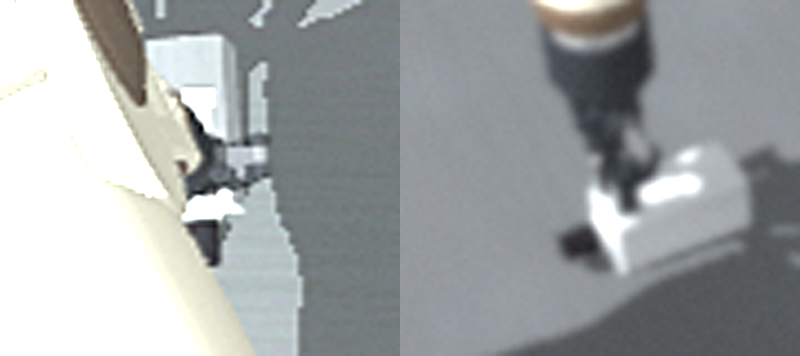

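The right-hand view shows the fingers sitting on top of the tin rather than beside it, and the upward force of 15 N agrees. So the real tips are higher than the reported TCP. I'll ease off upwards and measure the fingertip height with the cameras.

Request:
{"op": "move_arm", "data": {"deltas": [[[0, -0.02, 0, 0], [0, -0.05, 0, 0], [0, -0.1, 0, 0], [0, -0.1, 0, 0]]], "claw": 0.0}}

```text
time: 7.95
ee_pos: [0.4711, 0.2366, 0.1145]
tcp_rot: [-89.8, -0.5, 6.0]
wrist_force: [0.5, 0.6, -0.3]
opening: -0.0001
```

```bash
python3 tin.py; python3 - <<'E'
from h import *
o=get_obs(); print(o["opening"],o["ee_pos"],o["q"].round(2))
for n in ("top","side"):
    c,P=cloud(n); X,Y,Z=P[...,0],P[...,1],P[...,2]
    for a in np.arange(.06,.26,.01):
        m=(abs(X-.47)<.09)&(abs(Y-.235)<.09)&(Z>a)&(Z<=a+.01)
        if m.sum(): q=P[m]; print(n,round(a,3),m.sum(),q.min(0)[:2].round(3),q.max(0)[:2].round(3))
E
```

```text
top [493.8, 237.2, 145.7, 51.2, 6.9] topface [511.1, 239.4, 110.5, 50.1, 6.3]
  black 74 [434.7, 231.0, 25.8, 21.4, 3.2] [0.4218 0.2197 0.0248] [0.4479 0.2418 0.0399]
side [493.5, 236.6, 145.2, 57.5, 6.0] topface [509.1, 238.5, 115.1, 55.7, 7.9]
  black 49 [432.7, 226.5, 18.8, 26.5, 79.8] [0.421  0.2163 0.0183] [0.4464 0.2372 0.0412]
5.493888119841162e-05 [0.46941027 0.23572024 0.10918173] [26.66  0.52 -3.68 85.63  0.   20.67]
top 0.14 2 [0.461 0.229] [0.464 0.23 ]
top 0.15 2 [0.46  0.222] [0.465 0.233]
top 0.16 5 [0.459 0.223] [0.465 0.233]
top 0.17 1 [0.465 0.221] [0.465 0.221]
top 0.18 1 [0.465 0.222] [0.465 0.222]
top 0.19 5 [0.46  0.206] [0.465 0.221]
top 0.2 15 [0.459 0.198] [0.469 0.215]
top 0.21 13 [0.455 0.19 ] [0.467 0.219]
top 0.22 3 [0.463 0.183] [0.484 0.2  ]
top 0.23 49 [0.462 0.174] [0.488 0.195]
top 0.24 47 [0.464 0.174] [0.488 0.196]
top 0.25 23 [0.462 0.193] [0.483 0.204]
side 0.14 2 [0.474 0.229] [0.477 0.231]
side 0.15 14 [0.458 0.222] [0.476 0.237]
side 0.16 14 [0.458 0.221] [0.477 0.237]
side 0.17 21 [0.459 0.219] [0.479 0.246]
side 0.18 6 [0.458 0.222] [0.475 0.239]
side 0.19 19 [0.454 0.202] [0.477 0.261]
side 0.2 21 [0.453 0.197] [0.482 0.266]
side 0.21 30 [0.451 0.185] [0.484 0.28 ]
side 0.22 31 [0.451 0.178] [0.485 0.289]
side 0.23 51 [0.45  0.172] [0.489 0.252]
side 0.24 57 [0.448 0.17 ] [0.492 0.249]
side 0.25 45 [0.45 0.18] [0.489 0.238]
```

Measured in both cameras, the shut fingertips are 37–38 mm above the reported TCP. The tin contact agrees at 38–39 mm, so I'll use tip z = reported z + 0.038. Retrying the cap grasp with that.

Request:
{"op": "move_arm", "data": {"deltas": [[[-0.018, 0, 0, 0], [-0.036, 0, 0, 0], [-0.036, 0.03, 0, 0], [-0.036, 0.07, 0, 0], [-0.036, 0.095, 0, 0]]], "claw": 0.05}}

```text
time: 8.65
ee_pos: [0.4309, 0.2306, 0.0089]
tcp_rot: [-90.1, 0.2, 6.0]
wrist_force: [-0.4, -0.1, -0.1]
opening: 0.0498
```

Request:
{"op": "move_arm", "data": {"deltas": [[[0, 0.02, 0, 0], [0, 0.04, 0, 0], [0, 0.04, 0, 0]]]}}

```text
time: 8.95
ee_pos: [0.4301, 0.2301, -0.0311]
tcp_rot: [-90.1, 0.3, 6.0]
wrist_force: [-0.4, -0.4, 0.1]
opening: 0.0501
```

Request:
{"op": "move_arm", "data": {"deltas": [[[0, 0, 0, 0], [0, 0, 0, 0], [0, 0, 0, 0], [0, 0, 0, 0], [0, 0, 0, 0]]], "claw": 0.015, "newtons": 20}}

```text
time: 9.45
ee_pos: [0.4332, 0.2318, -0.0265]
tcp_rot: [-90.0, -0.1, 6.0]
wrist_force: [-1.3, -0.2, 5.1]
opening: 0.0223
```

Request:
{"op": "move_arm", "data": {"deltas": [[[0.002, -0.01, 0, 0], [0.007, -0.022, 0, 0], [0.016, -0.043, 0, 0], [0.03, -0.062, 0, 0], [0.046, -0.079, 0, 0]]]}}

```text
time: 9.95
ee_pos: [0.4793, 0.2365, 0.0536]
tcp_rot: [-90.0, -0.0, 6.0]
wrist_force: [0.4, -0.4, -2.1]
opening: 0.022
```

```bash
cat > tilt.py <<'E'
from h import *
o=get_obs(); print(o["opening"],o["ee_pos"],o["wrist_force"])
for n in ("top","side"):
    c,P=cloud(n); X,Y,Z=P[...,0],P[...,1],P[...,2]
    m=(X>.4)&(X<.68)&(Y>.17)&(Y<.3)&(Z>.006)&(Z<.13)&(c["color"].min(-1)>85)
    q=P[m]
    for a in np.arange(.4,.68,.02):
        s=q[(q[:,0]>=a)&(q[:,0]<a+.02)]
        if len(s)>3: print(n,round(a,2),len(s),"z",np.percentile(s[:,2],[5,50,95]).round(3),"y",s[:,1].min().round(3),s[:,1].max().round(3))
E
python3 tilt.py
```

```text
0.021976647322081013 [0.47931464 0.23646531 0.05359533] [ 0.37216877 -0.38390653 -2.12710572]
top 0.5 31 z [0.072 0.109 0.113] y 0.214 0.229
top 0.52 75 z [0.06  0.1   0.107] y 0.215 0.243
top 0.54 123 z [0.051 0.091 0.097] y 0.217 0.266
top 0.56 128 z [0.051 0.08  0.087] y 0.22 0.269
top 0.58 121 z [0.058 0.071 0.077] y 0.222 0.274
top 0.6 23 z [0.061 0.066 0.069] y 0.225 0.27
side 0.46 7 z [0.105 0.117 0.124] y 0.218 0.225
side 0.48 29 z [0.076 0.085 0.12 ] y 0.211 0.236
side 0.5 89 z [0.074 0.104 0.12 ] y 0.209 0.239
side 0.52 111 z [0.062 0.103 0.116] y 0.21 0.271
side 0.54 111 z [0.054 0.094 0.104] y 0.214 0.267
side 0.56 109 z [0.044 0.082 0.095] y 0.214 0.269
side 0.58 84 z [0.044 0.077 0.085] y 0.218 0.271
side 0.6 19 z [0.068 0.073 0.076] y 0.223 0.273
```

The tin is held and has rotated in the pads to about 25°, with its base about 20 mm off the bench. Quick up-and-down strokes should make it swing further down.

Request:
{"op": "move_arm", "data": {"deltas": [[[0, -0.05, 0, 0], [0, -0.1, 0, 0], [0, -0.06, 0, 0], [0, -0.11, 0, 0], [0, -0.07, 0, 0]]]}}

```text
time: 10.55
ee_pos: [0.4783, 0.2365, 0.1267]
tcp_rot: [-89.9, -0.2, 6.0]
wrist_force: [1.7, 1.6, 0.5]
opening: 0.0219
```

Request:
{"op": "move_arm", "data": {"deltas": [[[0, -0.05, 0, 0], [0, 0, 0, 0], [0, -0.05, 0, 0], [0, 0, 0, 0], [0, 0, 0, 0]]]}}

```text
time: 11.05
ee_pos: [0.4751, 0.2347, 0.1157]
tcp_rot: [-90.2, 0.5, 6.0]
wrist_force: [0.2, -0.8, -3.5]
opening: 0.021
```

```bash
sed -i 's/Z<.13/Z<.2/' tilt.py; python3 tilt.py
```

```text
0.020967961617090476 [0.47510821 0.23470743 0.11572879] [ 0.17047078 -0.84617093 -3.53089673]
top 0.42 145 z [0.049 0.096 0.146] y 0.178 0.234
top 0.44 123 z [0.058 0.143 0.151] y 0.205 0.235
top 0.46 78 z [0.053 0.133 0.165] y 0.207 0.222
side 0.4 29 z [0.048 0.06  0.078] y 0.209 0.25
side 0.42 246 z [0.055 0.104 0.152] y 0.2 0.275
side 0.44 201 z [0.054 0.118 0.156] y 0.2 0.259
side 0.46 137 z [0.063 0.123 0.156] y 0.201 0.228
side 0.48 11 z [0.133 0.143 0.147] y 0.206 0.225
```

Request:
{"op": "move_arm", "data": {"deltas": [[[0, 0, 0, 0], [0, 0, 0, 0], [0, 0, 0, 0]]]}}

```text
time: 11.45
ee_pos: [0.4793, 0.2367, 0.1232]
tcp_rot: [-90.0, -0.1, 6.0]
wrist_force: [0.3, 0.2, -3.5]
opening: 0.0208
```

```bash
python3 tilt.py; python3 - <<'E'
from h import *
d=camera("side")
cv2.imwrite("pics/g5.png",np.clip(cv2.resize(d["color"][60:190,120:270],None,fx=4,fy=4,interpolation=cv2.INTER_CUBIC)*1.5,0,255).astype(np.uint8))
E
```

```text
0.020815527539716872 [0.47928942 0.23674821 0.12316623] [ 0.34190782  0.20051516 -3.52157697]
top 0.42 134 z [0.053 0.099 0.153] y 0.206 0.237
top 0.44 130 z [0.06  0.151 0.158] y 0.206 0.239
top 0.46 92 z [0.062 0.144 0.161] y 0.209 0.224
side 0.42 219 z [0.054 0.099 0.153] y 0.2 0.255
side 0.44 208 z [0.056 0.124 0.159] y 0.202 0.256
side 0.46 160 z [0.06  0.118 0.158] y 0.205 0.229
side 0.48 24 z [0.114 0.144 0.15 ] y 0.209 0.233
```

View pics/g5.png

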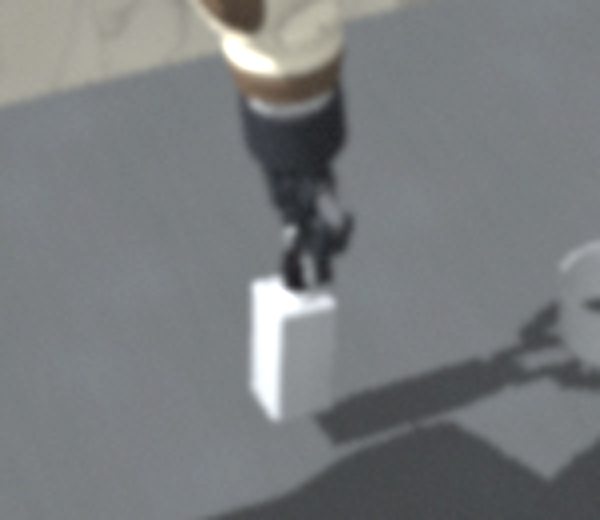

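The tin hangs almost upright, leaning roughly 10° with its base towards the robot. I'll lower it until its far base edge touches, then drag the grip towards the robot to square it up.

Request:
{"op": "move_arm", "data": {"deltas": [[[0, 0.02, 0, 0], [0, 0.035, 0, 0], [0, 0.035, 0, 0], [0, 0.035, 0, 0]]]}}

```text
time: 12.0
ee_pos: [0.4782, 0.2362, 0.0866]
tcp_rot: [-90.0, 0.0, 6.0]
wrist_force: [-0.3, 0.0, -3.2]
opening: 0.0209
```

Request:
{"op": "move_arm", "data": {"deltas": [[[0, 0.004, 0, 0], [0, 0.006, 0, 0], [0, 0.006, 0, 0]]]}}

```text
time: 12.3
ee_pos: [0.4799, 0.2369, 0.0832]
tcp_rot: [-89.9, -0.3, 6.0]
wrist_force: [-0.1, 0.0, 8.2]
opening: 0.0213
```

```bash
python3 tilt.py
```

```text
0.021292672612829827 [0.47992972 0.23692582 0.08318438] [-0.07051694  0.02860201  8.15853157]
top 0.42 119 z [0.015 0.058 0.107] y 0.206 0.235
top 0.44 122 z [0.026 0.112 0.118] y 0.206 0.238
top 0.46 86 z [0.012 0.103 0.128] y 0.19 0.224
side 0.42 205 z [0.015 0.058 0.111] y 0.202 0.288
side 0.44 202 z [0.019 0.089 0.121] y 0.202 0.256
side 0.46 142 z [0.026 0.088 0.12 ] y 0.203 0.25
side 0.48 26 z [0.079 0.106 0.114] y 0.206 0.229
```

Contact at 8 N. Now I'll drag 22 mm towards the robot while going down slightly.

Request:
{"op": "move_arm", "data": {"deltas": [[[-0.005, 0, 0, 0], [-0.01, 0, 0, 0], [-0.015, 0.001, 0, 0], [-0.02, 0.001, 0, 0], [-0.022, 0.002, 0, 0]]]}}

```text
time: 12.9
ee_pos: [0.4564, 0.2341, 0.079]
tcp_rot: [-90.0, -0.0, 6.0]
wrist_force: [0.5, 0.4, 1.2]
opening: 0.015
```

```bash
python3 tilt.py; python3 - <<'E'
from h import *
d=camera("side")
cv2.imwrite("pics/g6.png",np.clip(cv2.resize(d["color"][60:190,120:270],None,fx=4,fy=4,interpolation=cv2.INTER_CUBIC)*1.5,0,255).astype(np.uint8))
E
```

```text
0.01501672092021575 [0.45643998 0.23408119 0.07904491] [0.54690668 0.35075977 1.23157612]
top 0.4 32 z [0.041 0.104 0.113] y 0.205 0.234
top 0.42 121 z [0.021 0.107 0.117] y 0.204 0.234
top 0.44 73 z [0.022 0.093 0.118] y 0.206 0.222
top 0.46 12 z [0.008 0.025 0.053] y 0.202 0.211
side 0.4 95 z [0.022 0.085 0.113] y 0.202 0.252
side 0.42 199 z [0.013 0.079 0.118] y 0.201 0.293
side 0.44 167 z [0.018 0.077 0.118] y 0.202 0.244
side 0.46 46 z [0.02  0.071 0.112] y 0.205 0.227
```

View pics/g6.png

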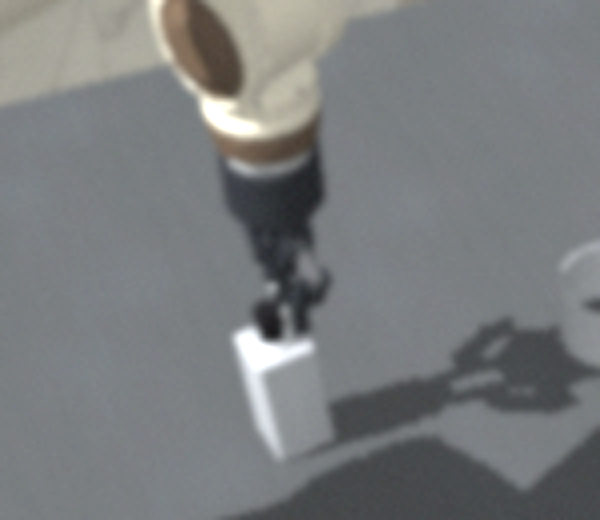

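The cap slipped out of the pads towards the robot, and the tin now leans about 12° against the finger side. I'll check whether it is still moving before acting.

```bash
python3 - <<'E'
from h import *
for i in range(3):
    c,P=cloud("side"); X,Y,Z=P[...,0],P[...,1],P[...,2]
    m=(X>.37)&(X<.53)&(Y>.17)&(Y<.3)&(Z>.006)&(Z<.125)&(c["color"].min(-1)>85)
    q=P[m]; hi=q[q[:,2]>.09]; lo=q[(q[:,2]<.04)&(q[:,2]>.015)&(q[:,1]<.235)]
    print(get_obs()["time"],rect(hi),np.median(hi,0).round(4),lo[:,0].min().round(3),lo[:,0].max().round(3))
c,P=cloud("top"); X,Y,Z=P[...,0],P[...,1],P[...,2]
m=(X>.37)&(X<.53)&(Y>.17)&(Y<.3)&(Z>.095)&(Z<.125)&(c["color"].min(-1)>85); q=P[m]
print(rect(q)); A=np.c_[q[:,:2],np.ones(len(q))]; print("plane",np.linalg.lstsq(A,q[:,2],rcond=None)[0].round(3))
E
```

```text
13.1 [439.0, 229.2, 50.6, 57.3, 4.4] [0.4326 0.2127 0.1099] 0.419 0.465
13.15 [439.8, 229.3, 51.1, 54.1, 5.5] [0.4335 0.2124 0.1098] 0.418 0.465
13.2 [439.3, 228.4, 50.9, 55.0, 5.3] [0.4327 0.213  0.1096] 0.419 0.466
[433.7, 221.8, 36.7, 32.3, 6.4]
plane [ 0.153  0.33  -0.028]
```

The tin has settled upright and is static, with its top centred at about (0.439, 0.229) and its base at the same x. I'll open the fingers, then rise.

Request:
{"op": "move_arm", "data": {"deltas": [[[0, 0, 0, 0], [0, 0, 0, 0], [0, 0, 0, 0], [0, 0, 0, 0], [0, 0, 0, 0]]], "claw": 0.06}}

```text
time: 13.75
ee_pos: [0.4566, 0.234, 0.0786]
tcp_rot: [-90.0, 0.0, 6.0]
wrist_force: [-0.2, -1.2, -0.2]
opening: 0.06
```

Request:
{"op": "move_arm", "data": {"deltas": [[[0, -0.02, 0, 0], [0, -0.05, 0, 0], [0, -0.08, 0, 0], [0, -0.08, 0, 0]]]}}

```text
time: 14.15
ee_pos: [0.458, 0.2348, 0.1629]
tcp_rot: [-89.9, -0.3, 6.0]
wrist_force: [0.1, -0.3, -0.2]
opening: 0.06
```

```bash
cat > up.py <<'E'
from h import *
for n in ("side","top"):
    c,P=cloud(n); X,Y,Z=P[...,0],P[...,1],P[...,2]
    m=(X>.37)&(X<.53)&(Y>.17)&(Y<.3)&(Z>.006)&(Z<.16); 
    hi=P[m&(Z>.1)&(Z<.12)]; cap=P[m&(Z>.125)]
    print(n,"shoulder",len(hi),rect(hi),hi[:,2].min().round(4),np.median(hi[:,2]).round(4),hi[:,2].max().round(4),"cap",len(cap),rect(cap) if len(cap) else 0, cap[:,2].max() if len(cap) else 0)
E
python3 up.py
```

```text
side shoulder 165 [445.8, 228.9, 49.9, 57.9, 6.4] 0.1004 0.1103 0.1198 cap 62 [444.8, 229.6, 22.2, 22.3, 8.3] 0.14909336210391255
top shoulder 232 [444.0, 231.6, 45.7, 50.1, 5.7] 0.1 0.1089 0.1194 cap 75 [445.8, 231.7, 21.5, 22.2, 35.1] 0.14973920496444748
```

The tin stands at (0.445, 0.231), with its shoulder at 0.11 m and its cap level. Next I shut the fingers and move over the left bolt, turning so the tool axes line up with the block.

Request:
{"op": "move_arm", "data": {"deltas": [[[0.0115, 0, -0.042, -8], [0.023, 0, -0.084, -16], [0.0345, 0, -0.126, -24], [0.046, 0, -0.168, -32], [0.0575, 0, -0.21, -40]]], "claw": 0.0}}

```text
time: 14.75
ee_pos: [0.5346, 0.0322, 0.1573]
tcp_rot: [-89.9, 0.1, 45.8]
wrist_force: [0.9, 0.7, -0.4]
opening: -0.0002
```

Request:
{"op": "move_arm", "data": {"deltas": [[[-0.009, 0, -0.019, -8], [-0.018, 0, -0.038, -16], [-0.027, 0, -0.057, -24], [-0.036, 0, -0.076, -32], [-0.044, 0, -0.0955, -39.5]]]}}

```text
time: 15.25
ee_pos: [0.5717, -0.0653, 0.1572]
tcp_rot: [-89.9, -0.0, 85.3]
wrist_force: [1.0, 1.0, -0.2]
opening: -0.0001
```

Request:
{"op": "move_arm", "data": {"deltas": [[[0, 0, 0, 0], [0, 0, 0, 0]]]}}

```text
time: 15.45
ee_pos: [0.5715, -0.0645, 0.1574]
tcp_rot: [-89.9, -0.0, 84.8]
wrist_force: [-0.1, -0.3, 0.6]
opening: 0.0004
```

```bash
python3 - <<'E'
from h import *
o=get_obs(); print(o["ee_pos"],o["tcp_rot"],o["wrist_force"])
for n in ("side","top"):
    c,P=cloud(n); x,y=o["ee_pos"][:2]; X,Y,Z=P[...,0],P[...,1],P[...,2]
    for a in np.arange(.17,.25,.01):
        m=(abs(X-x)<.06)&(abs(Y-y)<.06)&(Z>a)&(Z<=a+.01)
        if m.sum(): q=P[m]; print(n,round(a,3),m.sum(),q.min(0).round(3),q.max(0).round(3))
E
```

```text
[ 0.57153028 -0.06452265  0.15737535] [-8.98784203e+01 -1.17730721e-02  8.48039284e+01] [-0.13700543 -0.25829435  0.58841386]
side 0.2 20 [ 0.559 -0.079  0.2  ] [ 0.585 -0.059  0.21 ]
side 0.21 26 [ 0.558 -0.077  0.21 ] [ 0.586 -0.06   0.219]
side 0.22 27 [ 0.558 -0.078  0.22 ] [ 0.585 -0.065  0.23 ]
side 0.23 23 [ 0.557 -0.08   0.231] [ 0.581 -0.065  0.24 ]
side 0.24 60 [ 0.539 -0.083  0.24 ] [ 0.602 -0.055  0.25 ]
```

Request:
{"op": "move_arm", "data": {"deltas": [[[-0.001, 0.04, -0.0015, 0], [-0.002, 0.08, -0.003, 0], [-0.002, 0.105, -0.003, 0], [-0.002, 0.112, -0.003, 0], [-0.002, 0.112, -0.003, 0]]]}}

```text
time: 16.05
ee_pos: [0.5742, -0.0661, 0.0462]
tcp_rot: [-89.9, -0.0, 85.0]
wrist_force: [-0.3, -1.3, 0.3]
opening: -0.0001
```

Request:
{"op": "move_arm", "data": {"deltas": [[[0, 0.003, 0, 0], [0, 0.006, 0, 0], [0, 0.009, 0, 0], [0, 0.009, 0, 0]]]}}

```text
time: 16.45
ee_pos: [0.575, -0.0667, 0.0378]
tcp_rot: [-90.0, -0.0, 85.0]
wrist_force: [-0.0, 0.4, 0.2]
opening: 0.0001
```

Request:
{"op": "move_arm", "data": {"deltas": [[[0, 0.002, 0, 0], [0, 0.003, 0, 0], [0, 0.003, 0, 0]]]}}

```text
time: 16.75
ee_pos: [0.5749, -0.0667, 0.0346]
tcp_rot: [-90.0, 0.0, 85.0]
wrist_force: [-0.8, 0.6, -0.5]
opening: 0.0002
```

Request:
{"op": "move_arm", "data": {"deltas": [[[0, 0.002, 0, 0], [0, 0.003, 0, 0], [0, 0.003, 0, 0]]]}}

```text
time: 17.05
ee_pos: [0.5749, -0.0667, 0.0316]
tcp_rot: [-90.0, 0.0, 85.0]
wrist_force: [0.3, 0.0, 0.8]
opening: 0.0001
```

Request:
{"op": "move_arm", "data": {"deltas": [[[0, 0.002, 0, 0], [0, 0.003, 0, 0], [0, 0.003, 0, 0]]]}}

```text
time: 17.35
ee_pos: [0.5749, -0.0667, 0.0285]
tcp_rot: [-90.0, 0.0, 85.0]
wrist_force: [0.3, -0.3, 0.4]
opening: -0.0
```

```bash
python3 - <<'E'
from h import *
o=get_obs(); print(o["ee_pos"],o["wrist_force"])
d=camera("side")
cv2.imwrite("pics/g7.png",np.clip(cv2.resize(d["color"][150:270,220:350],None,fx=5,fy=5,interpolation=cv2.INTER_CUBIC)*1.3,0,255).astype(np.uint8))
E
```

```text
[ 0.5748908  -0.06670992  0.02847682] [ 0.31952088 -0.33503915  0.37873778]
```

View pics/g7.png

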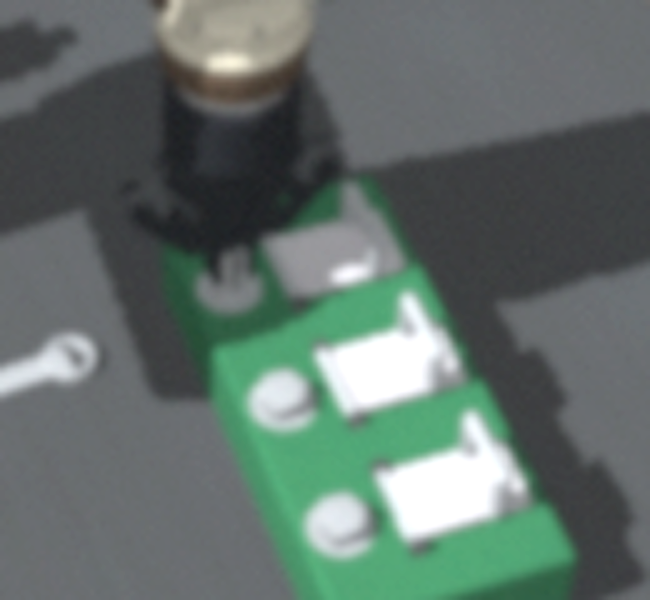

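Request:
{"op": "move_arm", "data": {"deltas": [[[0, 0.001, 0, 0], [0, 0.002, 0, 0], [0, 0.002, 0, 0]]]}}

```text
time: 17.7
ee_pos: [0.5749, -0.0667, 0.0274]
tcp_rot: [-90.0, -0.0, 85.0]
wrist_force: [-2.3, -0.0, 7.2]
opening: -0.0001
```

Request:
{"op": "move_arm", "data": {"deltas": [[[0, 0.001, 0, 0], [0, 0.002, 0, 0], [0, 0.002, 0, 0]]]}}

```text
time: 18.0
ee_pos: [0.5751, -0.0667, 0.0273]
tcp_rot: [-90.1, 0.0, 85.0]
wrist_force: [-8.8, 0.2, 20.4]
opening: -0.0001
```

```bash
cat > heads.py <<'E'
from h import *
o=get_obs(); print(o["ee_pos"],o["wrist_force"])
for n in ("side","top"):
    c,P=cloud(n); X,Y,Z=P[...,0],P[...,1],P[...,2]
    for nm,(x,y) in dict(L=(.5743,-.0667),M=(.5673,-.1564),R=(.5603,-.2461)).items():
        m=((X-x)**2+(Y-y)**2<.011**2)&(Z<.085)&(Z>.055)
        q=P[m]; print(n,nm,m.sum(),np.percentile(q[:,2],[10,50,75,90]).round(4) if m.sum() else 0)
E
python3 heads.py
```

```text
[ 0.57511391 -0.06672349  0.02727778] [-8.76888243  0.18470003 20.37018302]
side L 21 [0.0626 0.0691 0.0782 0.0825]
side M 46 [0.0645 0.0744 0.0759 0.0774]
side R 45 [0.0717 0.0742 0.076  0.0772]
top L 0 0
top M 48 [0.0694 0.0716 0.0736 0.0755]
top R 48 [0.0681 0.0718 0.0737 0.0753]
```

The push is firm at 20 N with no further sinking. Next I move up and over to the middle bolt, and check the left head's height on the way.

Request:
{"op": "move_arm", "data": {"deltas": [[[0, -0.02, 0, 0], [0, -0.035, 0, 0], [-0.04, -0.035, 0, 0], [-0.09, -0.035, 0, 0], [-0.09, -0.035, 0, 0]]]}}

```text
time: 18.6
ee_pos: [0.5666, -0.1609, 0.0599]
tcp_rot: [-90.0, 0.1, 84.8]
wrist_force: [-0.7, 0.7, 0.5]
opening: 0.0004
```

```bash
python3 heads.py
```

```text
[ 0.56661188 -0.16087348  0.05990892] [-0.67830714  0.70660978  0.4796288 ]
side L 5 [0.0644 0.0684 0.0693 0.0709]
side M 45 [0.0699 0.0745 0.0762 0.0768]
side R 48 [0.0683 0.0746 0.0758 0.0765]
top L 48 [0.0626 0.0653 0.0665 0.0683]
top M 0 0
top R 0 0
```

In the top view the left head now reads 0.065 m, against 0.072 m before the tap. It sank about 6.5 mm, so the left bolt is the loose one. I'll still tap the other two as asked; contact should come at a reported z of about 0.034.

Request:
{"op": "move_arm", "data": {"deltas": [[[0, 0.015, 0, 0], [0, 0.022, 0, 0], [0, 0.022, 0, 0]]]}}

```text
time: 19.0
ee_pos: [0.566, -0.1551, 0.0355]
tcp_rot: [-89.8, -0.0, 85.1]
wrist_force: [-0.3, -0.1, -0.3]
opening: -0.0001
```

Request:
{"op": "move_arm", "data": {"deltas": [[[0, 0.002, 0, 0], [0, 0.004, 0, 0], [0, 0.0055, 0, 0], [0, 0.0055, 0, 0]]]}}

```text
time: 19.4
ee_pos: [0.5674, -0.1559, 0.0341]
tcp_rot: [-90.1, -0.0, 85.0]
wrist_force: [-4.3, 3.2, 12.0]
opening: 0.0
```

The middle bolt holds at 12 N with z at 0.034, so it is tight. On to the right bolt.

Request:
{"op": "move_arm", "data": {"deltas": [[[0, -0.02, 0, 0], [0, -0.028, 0, 0], [-0.04, -0.028, 0, 0], [-0.09, -0.028, 0, 0], [-0.09, -0.028, 0, 0]]]}}

```text
time: 19.9
ee_pos: [0.5587, -0.2506, 0.0601]
tcp_rot: [-90.0, 0.1, 84.8]
wrist_force: [0.5, 0.5, -1.7]
opening: -0.0001
```

Request:
{"op": "move_arm", "data": {"deltas": [[[0, 0, 0, 0], [0, 0.015, 0, 0], [0, 0.0225, 0, 0], [0, 0.0225, 0, 0]]]}}

```text
time: 20.3
ee_pos: [0.5583, -0.2446, 0.0355]
tcp_rot: [-89.8, -0.1, 85.1]
wrist_force: [-0.5, -0.1, 0.2]
opening: 0.0001
```

Request:
{"op": "move_arm", "data": {"deltas": [[[0, 0.002, 0, 0], [0, 0.004, 0, 0], [0, 0.0055, 0, 0], [0, 0.0055, 0, 0]]]}}

```text
time: 20.7
ee_pos: [0.5596, -0.2456, 0.0341]
tcp_rot: [-90.1, -0.0, 85.0]
wrist_force: [-4.5, 3.4, 10.2]
opening: -0.0
```

The right bolt is also tight at 10 N. Now I go up and across to the left handle, opening the fingers to 36 mm.

Request:
{"op": "move_arm", "data": {"deltas": [[[0, -0.045, 0, 0], [0, -0.09, 0, 0], [0.045, -0.09, 0, 0], [0.09, -0.09, 0, 0], [0.13, -0.09, -0.02, 0]]], "claw": 0.036}}

```text
time: 21.2
ee_pos: [0.5898, -0.1168, 0.1237]
tcp_rot: [-90.1, 0.0, 84.9]
wrist_force: [1.4, -1.4, 0.8]
opening: 0.0361
```

Request:
{"op": "move_arm", "data": {"deltas": [[[0.03, 0, -0.03, 0], [0.05, 0, -0.063, 0], [0.05, 0, -0.063, 0], [0.05, 0, -0.063, 0]]]}}

```text
time: 21.6
ee_pos: [0.6578, -0.0733, 0.1215]
tcp_rot: [-89.9, 0.0, 85.1]
wrist_force: [-0.6, -0.7, -0.0]
opening: 0.036
```

```bash
python3 - <<'E'
from h import *
o=get_obs(); print(o["ee_pos"],o["tcp_rot"],o["opening"])
c,P=cloud("side"); X,Y,Z=P[...,0],P[...,1],P[...,2]
m=(abs(X-.658)<.04)&(abs(Y+.073)<.04)&(Z>.09)&(Z<.105); q=P[m]; print("bar",m.sum(),rect(q),np.median(q,0).round(4))
m=(abs(X-.658)<.05)&(abs(Y+.073)<.05)&(Z>.13)&(Z<.19); q=P[m]; print("fingers",m.sum(),rect(q),q[:,2].min().round(4))
E
python3 heads.py; python3 up.py
```

```text
[ 0.65782897 -0.07328218  0.12149754] [-8.99389184e+01  7.75929755e-03  8.50643081e+01] 0.03596176119444251
bar 48 [659.3, -75.1, 46.5, 10.7, 83.4] [ 0.6577 -0.0784  0.0997]
fingers 82 [657.4, -76.4, 22.2, 64.1, 88.6] 0.1604
[ 0.65734936 -0.07392757  0.12202909] [-0.14994594  0.20135894  0.83475359]
side L 38 [0.0648 0.0672 0.0693 0.0703]
side M 41 [0.0715 0.0749 0.0759 0.0773]
side R 44 [0.0708 0.0737 0.0756 0.0765]
top L 0 0
top M 18 [0.0684 0.071  0.0731 0.0757]
top R 49 [0.0684 0.072  0.0738 0.0752]
side shoulder 161 [445.0, 227.8, 51.8, 53.9, 2.7] 0.1004 0.111 0.1194 cap 62 [445.3, 228.5, 19.8, 24.8, 27.6] 0.15167873317195402
top shoulder 279 [445.8, 231.8, 49.8, 50.1, 7.4] 0.1007 0.1086 0.1191 cap 75 [445.7, 231.4, 22.5, 21.8, 5.6] 0.14719989702448233
```

Both cameras confirm it: the left head is at 0.067 m and the other two are still at about 0.074 m. The bar and fingers are lined up, so I'll descend and grip.

Request:
{"op": "move_arm", "data": {"deltas": [[[0, 0.04, 0, 0], [0, 0.065, 0, 0], [0, 0.077, 0, 0], [0, 0.077, 0, 0], [0, 0.077, 0, 0]]]}}

```text
time: 22.35
ee_pos: [0.658, -0.0743, 0.0468]
tcp_rot: [-90.1, 0.0, 85.0]
wrist_force: [-0.3, -0.2, 0.4]
opening: 0.0361
```

Request:
{"op": "move_arm", "data": {"deltas": [[[0, 0, 0, 0], [0, 0, 0, 0], [0, 0, 0, 0], [0, 0, 0, 0], [0, 0, 0, 0]]], "claw": 0.0, "newtons": 25}}

```text
time: 22.85
ee_pos: [0.6591, -0.0741, 0.0469]
tcp_rot: [-90.2, 0.0, 85.0]
wrist_force: [4.5, -1.2, 5.4]
opening: 0.0089
```

Request:
{"op": "move_arm", "data": {"deltas": [[[0, -0.0042, 0.0031, 0], [0, -0.0081, 0.0067, 0], [0, -0.0118, 0.0105, 0], [0, -0.015, 0.0146, 0], [0, -0.0179, 0.019, 0]]]}}

```text
time: 23.35
ee_pos: [0.6415, -0.0728, 0.0657]
tcp_rot: [-90.4, 0.0, 85.0]
wrist_force: [10.0, -2.3, 8.1]
opening: 0.0087
```

Request:
{"op": "move_arm", "data": {"deltas": [[[0, -0.0025, 0.0047, 0], [0, -0.0046, 0.0095, 0], [0, -0.0063, 0.0145, 0], [0, -0.0063, 0.0145, 0]]]}}

```text
time: 23.75
ee_pos: [0.6257, -0.0715, 0.072]
tcp_rot: [-90.3, 0.0, 85.0]
wrist_force: [3.5, -1.5, 9.1]
opening: 0.0087
```

```bash
cat > cap.py <<'E'
from h import *
o=get_obs(); print(o["time"],o["ee_pos"],o["wrist_force"],o["opening"])
a=np.radians(-4.5); ex=np.array([np.cos(a),np.sin(a)]); ey=np.array([-ex[1],ex[0]]); c0=np.array([.6132,-.160])
for n in ("side","top"):
    c,P=cloud(n); B=P[...,:2]-c0; bx=B@ex; by=B@ey; Z=P[...,2]; br=c["color"].min(-1)>110
    for nm,y in (("L",.09),("M",0),("R",-.09)):
        m=(bx>-.02)&(bx<.07)&(abs(by-y)<.03)&(Z>.065)&(Z<.14)&br
        print(n,nm,m.sum(),[ (round(x,2),np.median(Z[m&(abs(bx-x)<.006)]).round(3)) for x in np.arange(-.01,.07,.012) if (m&(abs(bx-x)<.006)).sum()>3])
    if n=="side": cv2.imwrite("pics/g8.png",np.clip(cv2.resize(c["color"][60:270,140:350],(600,600),interpolation=cv2.INTER_CUBIC)*1.3,0,255).astype(np.uint8))
E
python3 cap.py
```

```text
23.75 [ 0.62567583 -0.07146578  0.07199975] [ 3.52217781 -1.45239162  9.08229697] 0.00874506413954037
side L 157 [(np.float64(-0.01), np.float64(0.072)), (np.float64(0.0), np.float64(0.082)), (np.float64(0.01), np.float64(0.088)), (np.float64(0.03), np.float64(0.103)), (np.float64(0.04), np.float64(0.107))]
side M 339 [(np.float64(-0.01), np.float64(0.068)), (np.float64(0.0), np.float64(0.068)), (np.float64(0.01), np.float64(0.068)), (np.float64(0.03), np.float64(0.068)), (np.float64(0.04), np.float64(0.087)), (np.float64(0.05), np.float64(0.069)), (np.float64(0.06), np.float64(0.068))]
side R 372 [(np.float64(-0.01), np.float64(0.068)), (np.float64(0.0), np.float64(0.068)), (np.float64(0.01), np.float64(0.068)), (np.float64(0.03), np.float64(0.068)), (np.float64(0.04), np.float64(0.088)), (np.float64(0.05), np.float64(0.068)), (np.float64(0.06), np.float64(0.068))]
top L 0 []
top M 167 [(np.float64(-0.01), np.float64(0.067)), (np.float64(0.0), np.float64(0.067)), (np.float64(0.01), np.float64(0.067)), (np.float64(0.03), np.float64(0.066)), (np.float64(0.04), np.float64(0.094)), (np.float64(0.05), np.float64(0.066)), (np.float64(0.06), np.float64(0.066))]
top R 226 [(np.float64(-0.01), np.float64(0.066)), (np.float64(0.0), np.float64(0.067)), (np.float64(0.01), np.float64(0.067)), (np.float64(0.03), np.float64(0.067)), (np.float64(0.04), np.float64(0.095)), (np.float64(0.05), np.float64(0.068)), (np.float64(0.06), np.float64(0.067))]
```

View pics/g8.png

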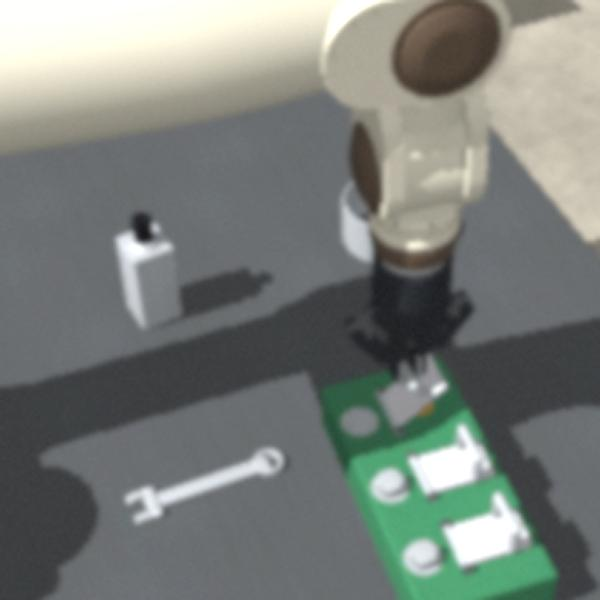

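The tin stands, the left cap is lifting at about 37° and the other two are shut. I'll carry on along the arc.

Request:
{"op": "move_arm", "data": {"deltas": [[[0, -0.0012, 0.0052, 0], [0, -0.002, 0.0104, 0], [0, -0.0023, 0.0157, 0], [0, -0.0022, 0.02, 0], [0, -0.0022, 0.02, 0]]]}}

```text
time: 24.35
ee_pos: [0.6041, -0.0697, 0.0724]
tcp_rot: [-90.0, 0.0, 85.0]
wrist_force: [0.4, -4.2, 7.5]
opening: 0.009
```

Request:
{"op": "move_arm", "data": {"deltas": [[[0, 0, 0, 0], [0, 0, 0, 0], [0, 0, 0, 0], [0, 0, 0, 0], [0, 0, 0, 0]]]}}

```text
time: 24.85
ee_pos: [0.6043, -0.0697, 0.0724]
tcp_rot: [-90.0, 0.0, 85.0]
wrist_force: [0.0, -3.5, 8.1]
opening: 0.0085
```

```bash
sed -i 's/np.arange(-.01,.07,.012)/np.arange(-.01,.07,.008)/; s/np.median(Z\[m&(abs(bx-x)<.006)\]).round(3)/float(np.median(Z[m\&(abs(bx-x)<.006)]).round(3))/' cap.py; python3 cap.py | grep -v "[MR] "; python3 up.py
```

```text
24.85 [ 0.60433952 -0.06971732  0.07243287] [ 0.02964436 -3.49757735  8.05524846] 0.008496678714649564
side L 82 [(np.float64(-0.01), 0.119), (np.float64(-0.0), 0.113), (np.float64(0.01), 0.112), (np.float64(0.01), 0.114), (np.float64(0.02), 0.12)]
top L 0 []
side shoulder 167 [444.8, 229.2, 50.0, 53.3, 6.1] 0.1001 0.1104 0.12 cap 58 [444.5, 230.9, 19.5, 24.2, 10.9] 0.1503002236015375
top shoulder 282 [445.9, 232.1, 50.0, 50.0, 6.3] 0.1003 0.109 0.1186 cap 74 [445.7, 231.8, 21.2, 21.6, 86.7] 0.1491151221001683
```

```bash
python3 cap.py | grep "M \|R \|^2"; python3 heads.py; python3 -c "
from workcell import *
print(job_done())"
```

```text
25.05 [ 0.60434719 -0.06971056  0.0723852 ] [ 0.32949036 -2.85868966  8.07775558] 0.008649152560942529
side M 329 [(np.float64(-0.01), 0.068), (np.float64(-0.0), 0.067), (np.float64(0.01), 0.068), (np.float64(0.01), 0.068), (np.float64(0.02), 0.068), (np.float64(0.03), 0.069), (np.float64(0.04), 0.088), (np.float64(0.05), 0.074), (np.float64(0.05), 0.068), (np.float64(0.06), 0.068)]
side R 367 [(np.float64(-0.01), 0.068), (np.float64(-0.0), 0.068), (np.float64(0.01), 0.068), (np.float64(0.01), 0.068), (np.float64(0.02), 0.068), (np.float64(0.03), 0.069), (np.float64(0.04), 0.089), (np.float64(0.05), 0.074), (np.float64(0.05), 0.068), (np.float64(0.06), 0.068)]
top M 164 [(np.float64(-0.01), 0.067), (np.float64(-0.0), 0.067), (np.float64(0.01), 0.067), (np.float64(0.01), 0.066), (np.float64(0.02), 0.067), (np.float64(0.03), 0.068), (np.float64(0.04), 0.094), (np.float64(0.05), 0.095), (np.float64(0.05), 0.067)]
top R 269 [(np.float64(-0.01), 0.067), (np.float64(-0.0), 0.067), (np.float64(0.01), 0.067), (np.float64(0.01), 0.067), (np.float64(0.02), 0.067), (np.float64(0.03), 0.068), (np.float64(0.04), 0.093), (np.float64(0.05), 0.096), (np.float64(0.05), 0.066), (np.float64(0.06), 0.066)]
[ 0.60435193 -0.06971927  0.07238767] [ 0.97903847 -3.90040381  8.33379925]
side L 35 [0.0636 0.0669 0.0687 0.0695]
side M 43 [0.0701 0.0743 0.0761 0.0768]
side R 41 [0.0722 0.0745 0.0754 0.0764]
top L 0 0
top M 44 [0.0693 0.0717 0.0732 0.0749]
top R 46 [0.0667 0.0721 0.0738 0.0748]
the job is handed in; nothing more can be done
None
```

The job is handed in at about 25 s. The tin stands upright and released, the left bolt turned out to be the loose one, and the arm is holding its oil cap open at about 58–60°.

- **Tin:** I lifted it by its screw cap, let it swing down and set it on the bench. While I was squaring it up, the cap slipped out of the pads, but the tin settled upright by itself. In the last check it stood at (0.445, 0.231) with a level top.
- **Bolts:** I tapped left, middle, then right. The left head dropped from about 74 to 67 mm above the bench. I did not see the force as it slid, so this rests on the two cameras and on contact coming 7 mm lower than at the others. The middle and right bolts held firm at 12 N and 10 N, and their heads still read about 74 mm.
- **Caps:** The left cap's grip is steady, with about 8 N at the wrist. The middle and right caps read flat shut.
- **Reported tool position was off:** The real fingertips are about 39 mm higher than the reported TCP. My first grasps therefore missed, and one pressed on the lying tin with about 15 N without shifting it noticeably. I corrected for this from the cameras, and the bolt contacts agreed.
- **Not re-measured:** I did not measure the collar, wrench or tray again at the end. I never moved near them, and the last picture shows the wrench and collar in place; the tray was outside it.

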